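Proof-load a glued hanger in the bench pull rig

ROBOT

A 6-joint arm with a two-finger parallel gripper is mounted at the origin on a cart in front of the work surface, level with it; the furniture and walls round the work are solid. World frame = base frame: x ahead of the robot, y to its left, z up, the work surface at z = 0. Lengths are in m, angles in rad, forces in N, time in s.
With the tool pointing down it reaches from about 0.225 to 0.875 m from the base axis. Payload 3.4 kg.
Tool frame: the origin (TCP) lies on the centre line of the jaws, within the pads' length; the fingertips stand 22 mm ahead of it and the grasp point (between the pads) lies 3 mm ahead of it; z points along the fingers, y is the line along which they close (so a half turn about z gives the same grasp; the last joint's range is limited). The gripper opens to 85 mm and grips with 20 to 120 N. Pads are 22 mm wide; open, the fingers measure 114 mm over their backs; the gripper's body (76 mm by 85 mm) begins 54 mm behind the grasp point. The pads swing forward as they close: fully open they stand 13 mm farther back than shut.
Start: joints at [-1.318, 0.276, 1.505, -0, 1.361, -0.121], TCP at [0.21, -0.535, 0.253] pointing down, gripper open.
Joint ranges: [-2.89, 2.89], [-0.75, 2.08], [0.22, 2.7], [-1.18, 4.32], [0.11, 2.71], [-2.7, 2.7]. Speed limits (rad/s): [2.57, 2.57, 3.14, 3.14, 3.14, 3.14].

INTERFACE

Orientations are given as a unit quaternion [w, x, y, z].
In Python, from rig import manip gives the robot as it stands.
- The arm moves only by the shell command python3 steer.py 'ROWS' [OPENING] [FORCE]. ROWS is a JSON list of rows, 1 to 5 of them, each of 4 numbers: dx, dy, dz in m, then a turn about the tool's z in rad; each row shifts and turns the commanded pose from where the row before left it, along the tool's axes as they then stand; what a row does not reach is not made up. A row lasts 1/12 s, in which the tool goes at most 0.0417 m and 0.125 rad, less where a joint would pass 70% of its speed; a pose out of reach is approached as far as the arm can. OPENING is the finger opening in m, set as the command begins (- or left out keeps the last). The fingers move at their own pace and stop on an object; FORCE is the grip in N (left out, the last holds). Time passes only in rows, so rows that do not move let the fingers close. It prints the time, the measured TCP pose, the force, the opening and the grip force at its end. Input that does not fit is refused with a message, and nothing moves.
- manip.get_state(): the state, without advancing time (a new reading comes with each control period).
- manip.get_image(name): name is "scene" or "side" or "wrist"; returns a dict with "img" (420x560x3 uint8, red, green, blue), "camera_matrix" (3x3 intrinsics, pixels), "T" (4x4, takes a point from camera to world coordinates); the wrist camera has in their place "hand_eye" (4x4, takes a point from camera to tool coordinates, whose origin is the TCP and whose axes are the flange's). Camera axes: x right, y down, z forward; pixel columns grow to the right and rows downward; lengths in m; the calibration is good to about 2 mm. A picture is of the moment at which its call begins: read the wrist's pose just before it. There is no depth.
- manip.sign_off(): hands the job in; it is judged then, once.
The state is a dict: "clock": time; "qpos": joint angles; "qd": joint speeds; "effort": joint torques, N m; "position": TCP position; "ee_rot": TCP orientation; "contact_force": force on the tool from outside, world axes, zero at the start; "moment": the same for the moment, N m; "width": finger opening in m; "gripper_force": force on a finger pad.
Only numpy, scipy, OpenCV 4.12 (cv2) and the standard library are available. Lean on these libraries where they do the work, as an engineer would, in place of code of your own. Each camera call takes 0.05 s, during which the arm holds its last target. There are 200 camera calls.

TASK

The small glass piece in the bench pull rig has a hanger strip glued to it that must be proof-loaded. Screw the ring lid of the specimen cup clockwise fully home first, so that the glass cannot lift, and only then draw the spring-loaded stirrup handle straight out until its pointer stands level with the tip of the index clip on the scale bar, without pulling it well past the clip. Finish while still holding the handle there against the spring (do not let go), and leave the things round the rig where they are.

Things in the scene. Friction and masses are not known exactly. Their poses are not given: they have to be found in the camera images.
- rig: Bench pull rig, fixed: grey base plate 240 x 110 mm, its top 16 mm high. Origin on the worktop under the pull line; -x is the direction in which the handle is pulled, y level across it (+y: scale-bar side, towards the robot), z up. Plate from x = -75 to +165 mm; specimen cup with lid at x = +120, y = 0; guide block at x = -30, 28 x 54 mm, 66 high; scale bar at y = +42, 46 high
- lid (a joint): Turn of the knurled steel ring lid of the specimen cup about its upright axis, rad: 0 = fully home against its stop (dark line on the lid's rim over the short dark line on the cup, scale-bar side); grows as it is unscrewed, anticlockwise from above, to 1.4. Starts 0.7 to 1.3 open, stays where it is left, takes about 0.12 N m
- lid_top (a point): Centre of the top of the ring lid, 73 mm above the worktop. The lid is 60 mm in diameter and 21 mm high (its rim reaches from 52 to 73 mm above the worktop), with a 36 mm window through which the glass is seen. It is gripped across its rim from above
- puller (a joint): Travel of the spring case (steel tube, 26 mm, axis 46 mm high) with the stirrup handle on its end, out along the rig's -x, m: 0 = fully in (as it starts), 0.065 = end of travel. A spring pulls it back: about 3 N at 0, 250 N/m more as it is drawn out; it runs back by itself when let go
- grip_center (a point): Middle of the grip bar of the stirrup handle (stirrup 58 mm long, 82 mm wide, lying level): black, ribbed, 16 mm in diameter, 54 mm long, across the pull (along the rig's y), 46 mm above the worktop, clear of the base plate. The opening of the stirrup behind the bar is 34 mm along the pull and 66 mm wide, so a finger fits on either side of the bar
- pointer (a point): Tip of the dark pointer that sticks out sideways from the collar at the front of the spring case over the scale bar, 50 mm high; moves with the handle
- mark (a point): Tip of the dark steel index clip (10 mm wide, small brass screw) that sits on the scale bar: the mark. Its axes are parallel to the rig's, so pointer and mark are level when their x in the rig's frame is equal. At the start it lies 28 to 48 mm from the pointer towards the rig's -x; the clip is fixed
- glass_sample1: Bystander: loose fused glass tile, 54 x 54 x 10 mm, lying behind the cup; origin at the centre of its underside
- dropper: Bystander: small brown dropper bottle, 33 mm in diameter, 102 mm tall, standing behind the rig; origin at the centre of its underside
- glue_tube: Bystander: glue tube, 40 x 146 x 26 mm, lying beyond the cup end of the rig; origin at the centre of its underside

How it is judged:
On the way:
1. the ring lid is screwed fully home while the handle is still in (value of joint lid below 0.08 rad and value of joint puller below 0.008 m), for 0.2 s.
At the end, for the whole second after the job is handed in: The lid is home (within 0.08 rad of its stop) and the robot's fingers hold the handle (more than 5 N) at rest with the pointer within 4 mm of the index clip's tip along the pull, through the last second (x of pointer in the frame of mark between -0.004 and 0.004 m and velocity of joint puller between -0.01 and 0.01 m/s and contact force between the fingers and puller above 5 N and value of joint lid below 0.08 rad); the arm keeps its last pose, push and grip.
It fails at once if the handle is drawn out more than 8 mm before the lid is home (value of joint puller above 0.008 m and value of joint lid above 0.12 rad).
It fails at once if the pointer is pulled more than 10 mm past the index clip (overload) (x of pointer in the frame of mark below -0.01 m).
It fails at once if a bystander is moved by more than 30 mm (distance of any of glass_sample1, dropper, glue_tube from where it was at the start of the episode above 0.03 m).
It also fails if it takes over 48 s, if anything falls off the work surface, if the arm or the gripper's body presses on something with over 40 N, if the wrist force passes 120 N, or if a joint passes its speed limit or range.

## Working session

There is one attempt and no reset: what is moved stays moved. The work goes in short steps, Python scripts to look and compute and a shell command to move; the robot and the scene stay as the last step left them, time stands still between calls to the robot, and variables do not carry over. Pictures are saved under pics/ and viewed, at most 10 in all, crops included, and the job is handed in when it is done.

```bash
ls; mkdir -p pics
cat > h.py <<'E'
import numpy as np, cv2
from rig import manip
from scipy.spatial.transform import Rotation as R
def snap(n,f):
    s=manip.get_state(); d=manip.get_image(n); cv2.imwrite('pics/'+f+'.png',d['img'][:,:,::-1])
    K=np.array(d['camera_matrix'])
    if 'T' in d: T=np.array(d['T'])
    else:
        w=s['ee_rot'];T0=np.eye(4);T0[:3,:3]=R.from_quat([w[1],w[2],w[3],w[0]]).as_matrix();T0[:3,3]=s['position'];T=T0@np.array(d['hand_eye'])
    np.savez('pics/'+f+'.npz',K=K,T=T); return d['img']
def ray(f,u,v):
    z=np.load('pics/'+f+'.npz');r=z['T'][:3,:3]@np.linalg.solve(z['K'],[u,v,1]);return z['T'][:3,3],r/np.linalg.norm(r)
def atz(f,u,v,h):
    o,r=ray(f,u,v);return o+r*(h-o[2])/r[2]
def tri(*obs):
    A=np.zeros((3,3));b=np.zeros(3);L=[ray(*o) for o in obs]
    for o,r in L:
        P=np.eye(3)-np.outer(r,r);A+=P;b+=P@o
    p=np.linalg.solve(A,b);return p,[np.linalg.norm(np.cross(p-o,r)) for o,r in L]
def proj(f,p):
    z=np.load('pics/'+f+'.npz');c=z['T'][:3,:3].T@(np.array(p)-z['T'][:3,3]);q=z['K']@c;return q[:2]/q[2]
E
python3 - <<'E'
from h import *
a=snap('scene','sc0');b=snap('side','si0');c=snap('wrist','w0')
s=manip.get_state();print({k:np.round(v,3) for k,v in s.items()})
for f in['sc0','si0','w0']:print(np.round(np.load(f'pics/{f}.npz')['T'],2).tolist())
E
```

```text
pics
rig.py
steer.py
{'clock': np.float64(0.15), 'qpos': array([-1.318,  0.276,  1.506, -0.   ,  1.361, -0.121]), 'qd': array([ 0.   , -0.004, -0.003,  0.   , -0.   , -0.001]), 'effort': array([ 2.0000e-03, -4.1714e+01, -2.4603e+01, -0.0000e+00,  8.0000e-03,
        0.0000e+00]), 'position': array([ 0.21 , -0.535,  0.253]), 'ee_rot': array([-0.001,  0.983,  0.186, -0.   ]), 'contact_force': array([0.579, 0.926, 1.038]), 'moment': array([0.007, 0.002, 0.007]), 'gripper_force': np.float64(0.0), 'width': np.float64(0.085)}
[[0.64, -0.38, 0.67, -0.14], [-0.77, -0.31, 0.56, -0.5], [-0.0, -0.87, -0.49, 0.59], [0.0, 0.0, 0.0, 1.0]]
[[-0.99, -0.06, 0.11, 0.45], [-0.12, 0.57, -0.81, 0.9], [-0.01, -0.82, -0.58, 0.67], [0.0, 0.0, 0.0, 1.0]]
[[0.37, -0.88, -0.29, 0.29], [-0.93, -0.35, -0.11, -0.51], [-0.0, 0.31, -0.95, 0.37], [0.0, 0.0, 0.0, 1.0]]
```

View pics/sc0.png

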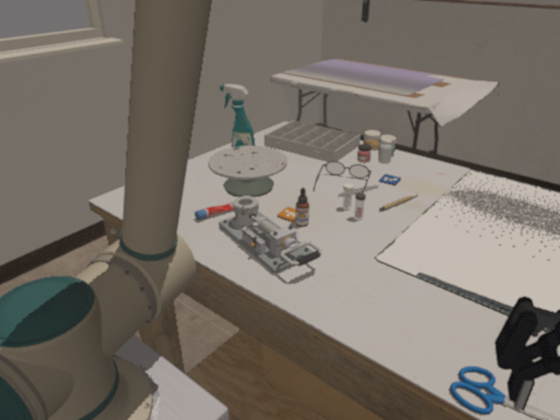

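View pics/si0.png

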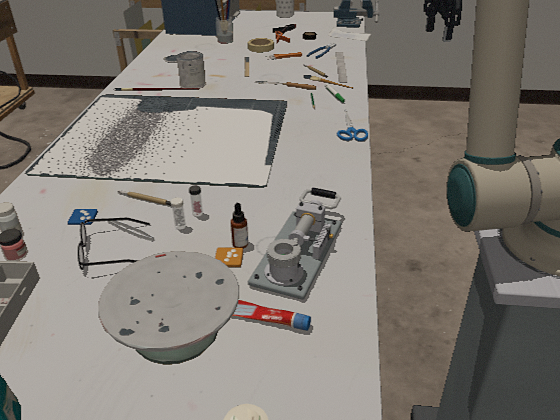

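The scene view shows the lid at about (246,203) and the grip bar at (303,255). In the side view the lid is at about (285,246) and the bar at (324,192). The dropper and orange tile stand behind the rig, and the glue tube lies beyond the cup.

Run:
```python
from h import *
print('lid',tri(('sc0',246,202),('si0',285,245)))
print('bar',tri(('sc0',303,255),('si0',324,192)))
print('dropper',atz('si0',240,247,0),'tile',atz('si0',229,257,.01),'glue',atz('si0',309,322,.013))
print('plate', [atz('si0',*p,.016).round(3) for p in [(250,283),(303,297),(340,222)]])
```

```text
lid (array([0.53134079, 0.15803748, 0.07498381]), [np.float64(0.001305581258186177), np.float64(0.0013055812581862112)])
bar (array([ 0.4708152 , -0.05637669,  0.05285872]), [np.float64(0.002063393213500567), np.float64(0.0020633932135006475)])
dropper [0.63193566 0.07864933 0.        ] tile [0.64496863 0.12346367 0.01      ] glue [0.4795805  0.27880014 0.013     ]
plate [array([0.592, 0.198, 0.016]), array([0.494, 0.224, 0.016]), array([ 0.435, -0.005,  0.016])]
```

```bash
M='' ; python3 steer.py '[[0.029, -0.0262, 0, 0], [0.029, -0.0262, 0, 0], [0.029, -0.0262, 0, 0], [0.029, -0.0262, 0, 0], [0.029, -0.0262, 0, 0]]'
python3 steer.py '[[0.029, -0.0262, 0, 0], [0.029, -0.0262, 0, 0], [0.029, -0.0262, 0, 0], [0.029, -0.0262, 0, 0], [0.029, -0.0262, 0, 0]]'
python3 steer.py '[[0.029, -0.0262, 0, 0], [0.029, -0.0262, 0, 0], [0.029, -0.0262, 0, 0], [0.029, -0.0262, 0, 0], [0.029, -0.0262, 0, 0]]'
python3 steer.py '[[0.029, -0.0262, 0, 0], [0.029, -0.0262, 0, 0], [0, 0, 0, 0], [0, 0, 0, 0]]'
python3 - <<'E'
from h import *
snap('wrist','w1')
print(np.load('pics/w1.npz')['K'],proj('w1',[.531,.158,.073]),proj('w1',[.471,-.056,.05]))
E
```

```text
clock: 0.57
position: [0.2974, -0.3586, 0.253]
ee_rot: [-0.0, 0.983, 0.185, 0.0]
contact_force: [0.7, 0.3, -0.5]
width: 0.0853
gripper_force: 0.0
clock: 0.98
position: [0.3845, -0.1836, 0.2533]
ee_rot: [0.0, 0.983, 0.186, 0.0]
contact_force: [0.8, -1.1, 0.1]
width: 0.0853
gripper_force: 0.0
clock: 1.4
position: [0.4717, -0.0086, 0.2532]
ee_rot: [0.0, 0.983, 0.186, -0.0]
contact_force: [0.9, -0.9, 0.6]
width: 0.0857
gripper_force: 0.0
clock: 1.73
position: [0.5065, 0.0611, 0.2527]
ee_rot: [0.0, 0.982, 0.188, -0.001]
contact_force: [-1.2, -0.7, -0.0]
width: 0.0858
gripper_force: 0.0
[[293.29759335   0.         278.91842736]
 [  0.         293.29759335 211.67650705]
 [  0.           0.           1.        ]] [197.95280847 137.82043716] [357.73964646 250.19779938]
```

View pics/w1.png

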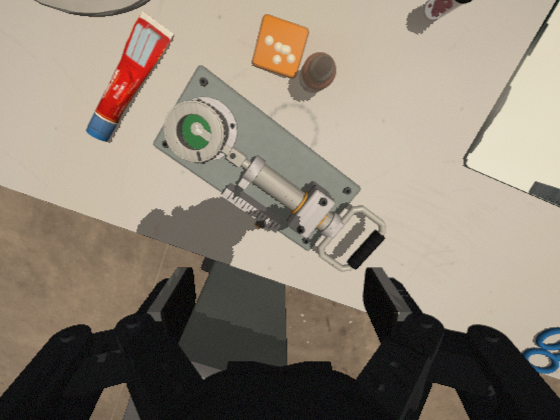

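Wrist view: lid centre at about (195,131), and its rim line probably on the lower side. The grip bar is centred at (366,250), and the scale bar runs from (228,195) to (270,225) with the clip near (262,224). Next I turn the tool for the lid grasp and take a second view.

```bash
python3 steer.py '[[0, 0, 0.01, -0.125], [0, 0, 0.01, -0.125], [0, 0, 0.01, -0.125], [0, 0, 0.01, -0.125], [0, 0, 0.01, -0.125]]'
python3 steer.py '[[0, 0, 0.01, -0.125], [0, 0, 0, 0], [0, 0, 0, 0]]'
python3 - <<'E'
from h import *
im=snap('wrist','w2')
print(proj('w2',[.531,.158,.073]),proj('w2',[.471,-.056,.05]))
cv2.imwrite('pics/w2v.png',im[:,:,::-1])
a=cv2.imread('pics/w1.png')[90:270,150:400];b=cv2.imread('pics/w2.png')
cv2.imwrite('pics/w1c.png',cv2.resize(a,None,fx=3,fy=3,interpolation=cv2.INTER_CUBIC))
E
```

```text
clock: 2.2
position: [0.5054, 0.0575, 0.2029]
ee_rot: [0.0, 0.877, 0.481, -0.0]
contact_force: [-0.7, -0.3, 0.1]
width: 0.0854
gripper_force: 0.0
clock: 2.45
position: [0.5054, 0.0579, 0.1931]
ee_rot: [-0.0, 0.848, 0.531, -0.001]
contact_force: [-0.0, -0.1, 0.5]
width: 0.0853
gripper_force: 0.0
[251.937855    86.20858573] [296.79414896 310.01599465]
```

View pics/w2.png

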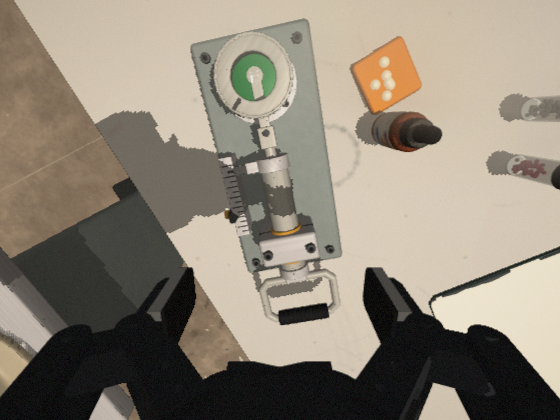

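View pics/w1c.png

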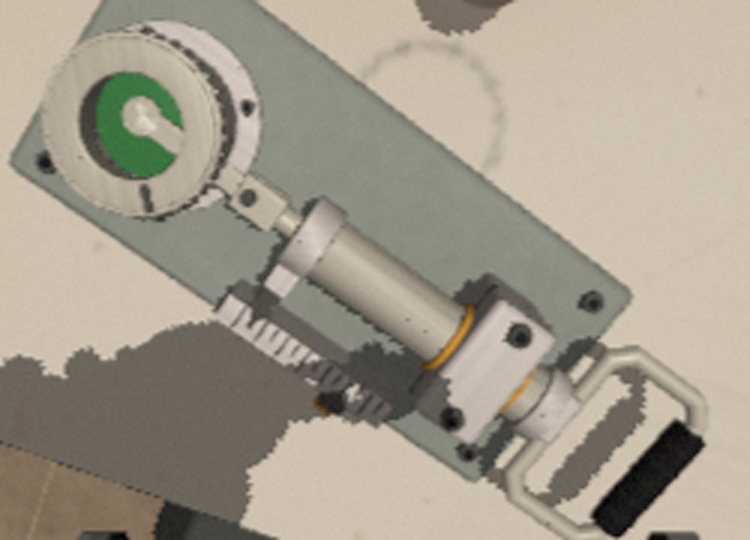

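Run:
```python
from h import *
L,e=tri(('w1',193.7,131),('w2',252,75));print('lid',L,e)
B,e=tri(('w1',366.3,249.7),('w2',303,315));print('bar',B,e)
for f,l,b in(('w1',(193.7,131),(366.3,249.7)),('w2',(252,75),(303,315))):
  print(f,atz(f,*l,.073),atz(f,*b,.046))
m,e=tri(('w1',260,224.3),('w2',231,215));print('mark',m,e)
d=L-B;print('yaw rig x',np.arctan2(d[1],d[0]),np.hypot(*d[:2]))
```

```text
lid [0.53434567 0.16618528 0.06342797] [np.float64(6.530762512847332e-05), np.float64(6.530762512859437e-05)]
bar [ 0.47363227 -0.06763892  0.04567681] [np.float64(0.00039092459918209366), np.float64(0.00039092459918211415)]
w1 [0.53576689 0.16381354 0.073     ] [ 0.47413265 -0.06730456  0.046     ]
w2 [0.53464031 0.16487178 0.073     ] [ 0.47333154 -0.06762017  0.046     ]
mark [0.45545227 0.06592714 0.03930681] [np.float64(0.0008786484117259527), np.float64(0.0008786484117259319)]
yaw rig x 1.3167523105832326 0.24157788348469447
```

```bash
python3 steer.py '[[0.027, -0.0048, 0, 0], [0.027, -0.0048, 0, 0], [0.027, -0.0048, 0, 0], [0.0275, -0.0049, 0, 0], [0, 0, 0.02, 0]]' .085
python3 steer.py '[[0, 0, 0.03, 0], [0, 0, 0.03, 0], [0, 0, 0.03, 0], [0, 0, 0.013, 0], [0, 0, 0, 0]]'
python3 -c "
from h import *
s=manip.get_state();print(np.round(s['position'],4),s['contact_force'],s['moment'],s['qpos'])"
```

```text
clock: 2.92
position: [0.5406, 0.1699, 0.1777]
ee_rot: [0.001, 0.846, 0.533, 0.006]
contact_force: [1.1, 0.5, 0.6]
width: 0.085
gripper_force: 0.0
clock: 3.33
position: [0.5338, 0.1647, 0.0677]
ee_rot: [-0.001, 0.847, 0.532, -0.003]
contact_force: [-0.9, -0.8, 0.7]
width: 0.0849
gripper_force: 0.0
[0.5338 0.1647 0.0677] [-0.87924713 -0.79061454  0.70592828] [0.03923781 0.04055703 0.00880317] [ 1.74861950e-01  4.19444712e-01  1.79728156e+00 -3.09056001e-04
  9.30944779e-01  6.24596522e-01]
```

```bash
python3 steer.py '[[0, 0, 0, 0], [0, 0, 0, 0], [0, 0, 0, 0], [0, 0, 0, 0], [0, 0, 0, 0]]' .05 40
python3 steer.py '[[0, 0, 0, 0.1], [0, 0, 0, 0.1], [0, 0, 0, 0.1], [0, 0, 0, 0.1], [0, 0, 0, 0.1]]' 
python3 -c "
from h import *
s=manip.get_state();print(s['contact_force'],s['moment'],s['qpos'][5])"
```

```text
clock: 3.75
position: [0.5359, 0.1661, 0.0725]
ee_rot: [-0.0, 0.847, 0.532, 0.001]
contact_force: [-3.4, 1.7, 5.6]
width: 0.0575
gripper_force: 43.4
clock: 4.17
position: [0.5368, 0.1653, 0.0725]
ee_rot: [0.001, 0.952, 0.305, 0.002]
contact_force: [-0.2, -2.1, 5.3]
width: 0.0576
gripper_force: 43.4
[-0.17690011 -2.08532378  5.33448371] [-0.06377184  0.32763904  0.10530121] 1.1276305901148147
```

```bash
for i in 1; do python3 steer.py '[[0, 0, 0, 0.1], [0, 0, 0, 0.1], [0, 0, 0, 0.1]]'; python3 -c "
from h import *
s=manip.get_state();print(s['contact_force'],s['moment'],s['qpos'][5])"; done
python3 steer.py '[[0, 0, 0, 0.05], [0, 0, 0, 0]]'; python3 -c "
from h import *
s=manip.get_state();print(s['contact_force'],s['moment'],s['qpos'][5])"
python3 steer.py '[[0, 0, 0, 0.05], [0, 0, 0, 0]]'; python3 -c "
from h import *
s=manip.get_state();print(s['contact_force'],s['moment'],s['qpos'][5])"
```

```text
clock: 4.42
position: [0.5372, 0.1646, 0.0725]
ee_rot: [0.001, 0.987, 0.159, 0.002]
contact_force: [-0.6, -2.3, 3.7]
width: 0.0571
gripper_force: 45.5
[-0.56208725 -2.32414791  3.68062854] [-0.11287045  0.27280457  1.64078425] 1.4270705411927453
clock: 4.58
position: [0.5379, 0.1648, 0.0725]
ee_rot: [0.002, 0.99, 0.14, 0.003]
contact_force: [0.3, -3.4, 4.7]
width: 0.0575
gripper_force: 53.1
[ 0.25698836 -3.36238355  4.65147697] [-0.19769995 -0.00724178  2.3275086 ] 1.468085658967874
clock: 4.75
position: [0.5393, 0.1649, 0.0725]
ee_rot: [0.002, 0.993, 0.115, 0.004]
contact_force: [3.7, -2.8, 5.4]
width: 0.0578
gripper_force: 65.5
[ 3.74114238 -2.79429324  5.40034223] [-0.45230902 -0.63933059  2.39321862] 1.5185543933669088
```

```bash
python3 steer.py '[[0, 0, 0, 0], [0, 0, 0, 0], [0, 0, 0, 0], [0, 0, -0.02, 0], [0, 0, -0.03, 0]]' .085
python3 steer.py '[[0, 0, -0.035, 0], [0, 0, -0.035, 0], [-0.03, 0, -0.01, 0], [-0.03, 0, 0, 0], [0, 0, 0, 0]]'
python3 - <<'E'
from h import *
a=snap('wrist','w3');s=manip.get_state();print(s['position'],s['qpos'])
u,v=proj('w3',[.535,.164,.073]);print(u,v,proj('w3',[.4737,-.0674,.046]))
cv2.imwrite('pics/w3v.png',cv2.resize(a[:,:,::-1],(800,600),interpolation=cv2.INTER_CUBIC))
E
```

```text
clock: 5.17
position: [0.5324, 0.1652, 0.1176]
ee_rot: [-0.0, 0.994, 0.111, -0.005]
contact_force: [0.6, 0.0, 0.1]
width: 0.085
gripper_force: 0.0
clock: 5.58
position: [0.4706, 0.1515, 0.2005]
ee_rot: [-0.0, 0.994, 0.111, -0.004]
contact_force: [-0.5, 0.6, -1.6]
width: 0.0853
gripper_force: 0.0
[0.47354016 0.15198179 0.20031668] [1.69782814e-01 1.98706966e-01 1.74940215e+00 1.20207201e-03
 1.19675015e+00 1.51756471e+00]
281.87143580175615 132.88668406562388 [487.96886197 242.75985256]
```

View pics/w3v.png

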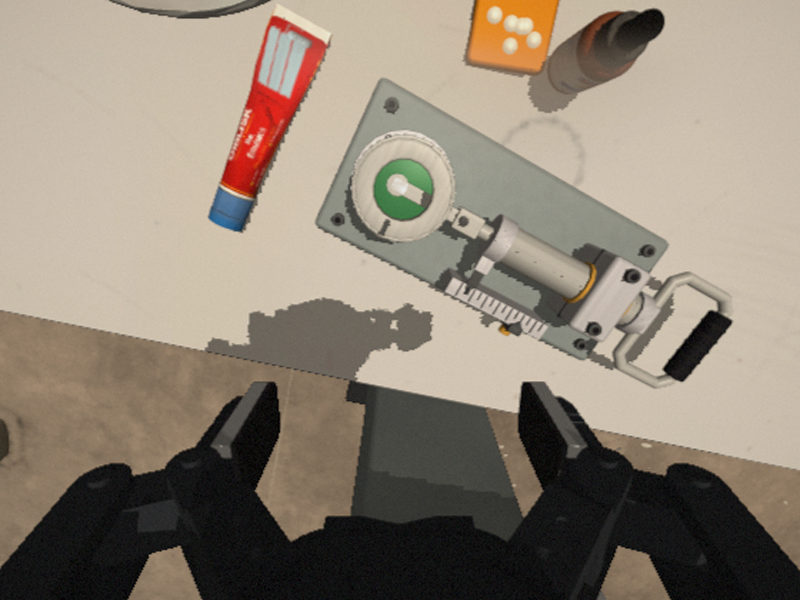

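The lid line is at (384,228) and the lid centre at (404,188). The direction between them matches the rig's +y to within about 0.03 rad, so the lid is home. The bystanders have not moved. Next is the handle, with the tool turned so that the wrist camera sits on the scale side.

```bash
python3 steer.py '[[-0.0081, 0.0356, 0, 0], [-0.0081, 0.0356, 0, 0], [-0.0081, 0.0356, 0, 0], [-0.0081, 0.0356, 0, 0], [-0.0081, 0.0356, 0, 0]]' .04
python3 steer.py '[[-0.0081, 0.0356, 0, 0], [0, 0, 0, -0.122], [0, 0, 0, -0.122], [0, 0, 0, -0.122], [0, 0, 0, -0.122]]'
python3 steer.py '[[0, 0, 0, -0.122], [0, 0, 0, -0.122], [0, 0, 0, -0.122], [0, 0, 0, -0.122], [0, 0, 0, -0.122]]' 
python3 steer.py '[[0, 0, 0, -0.122], [0, 0, 0, -0.122], [0, 0, 0, -0.122], [0, 0, 0, -0.122], [0, 0, 0, -0.122]]' 
python3 steer.py '[[0, 0, 0, -0.122], [0, 0, 0, -0.122], [0, 0, 0, -0.122], [0, 0, 0, -0.122], [0, 0, 0, -0.122]]' 
python3 steer.py '[[0, 0, 0.01, -0.122], [0, 0, 0.01, -0.122], [0, 0, 0.01, -0.103], [0, 0, 0, 0], [0, 0, 0, 0]]'
python3 - <<'E'
from h import *
a=snap('wrist','w4');s=manip.get_state();print(s['position'],s['qpos'],s['width'])
print(proj('w4',[.4737,-.0674,.046]))
cv2.imwrite('pics/w4v.png',cv2.resize(a[:,:,::-1],(800,600),interpolation=cv2.INTER_CUBIC))
E
```

```text
clock: 6.05
position: [0.4774, -0.0316, 0.1998]
ee_rot: [-0.001, 0.994, 0.111, -0.0]
contact_force: [0.5, -0.1, 0.2]
width: 0.0404
gripper_force: 0.0
clock: 6.47
position: [0.4776, -0.0672, 0.1996]
ee_rot: [-0.001, 0.937, 0.35, -0.0]
contact_force: [-0.1, 0.4, 0.5]
width: 0.04
gripper_force: 0.0
clock: 6.88
position: [0.4777, -0.0667, 0.1996]
ee_rot: [-0.001, 0.788, 0.616, 0.0]
contact_force: [-0.2, -0.0, -0.2]
width: 0.0402
gripper_force: 0.0
clock: 7.3
position: [0.4777, -0.0667, 0.1996]
ee_rot: [-0.001, 0.567, 0.824, 0.0]
contact_force: [-0.4, 0.4, 0.1]
width: 0.0399
gripper_force: 0.0
clock: 7.72
position: [0.4777, -0.0667, 0.1996]
ee_rot: [-0.001, 0.293, 0.956, 0.0]
contact_force: [0.2, 0.1, 1.2]
width: 0.0399
gripper_force: 0.0
clock: 8.13
position: [0.4772, -0.0667, 0.1695]
ee_rot: [-0.001, 0.128, 0.992, 0.0]
contact_force: [-0.3, 0.2, 0.1]
width: 0.0397
gripper_force: 0.0
[ 0.47765837 -0.06683127  0.17011587] [-2.83673905e-01  2.02891762e-01  1.82761836e+00  4.20007675e-04
  1.11165268e+00 -1.59881465e+00] 0.039903776924477725
[276.86762855 208.13735953]
```

View pics/w4v.png

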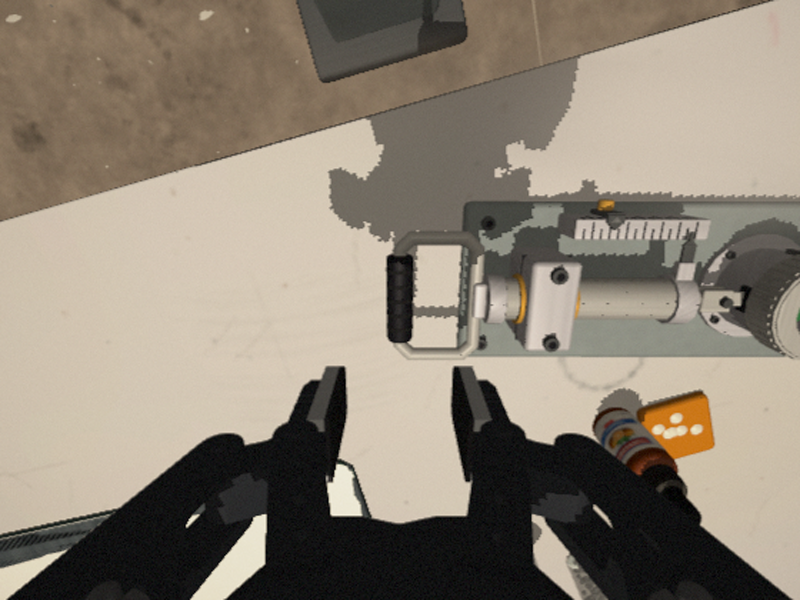

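The bar is centred at (399,299) in the 800 px view, square to the tool. The pointer tip is near (689,236) and the clip tip near (616,229).

Run:
```python
from h import *
s=.7
b=atz('w4',399*s,299*s,.046);p=atz('w4',689*s,236*s,.050);m=atz('w4',616*s,229*s,.050)
print('tri bar',tri(('w4',399*s,299*s),('w1',366.3,249.7)))
ax=np.array([np.cos(1.317),np.sin(1.317),0])
print(b,p,m,'pointer-mark',(p-m)@ax,'p-b',(p-b)@ax,'m-b',(m-b)@ax)
q=manip.get_state();w=q['ee_rot'];r=R.from_quat([w[1],w[2],w[3],w[0]]).as_matrix()
print('tool delta',r.T@(b-q['position']),'yaw',np.arctan2(r[1,0],r[0,0]),r[:,2])
z=cv2.imread('pics/w4.png')[125:265,260:560];cv2.imwrite('pics/w4z.png',cv2.resize(z,(800,373),interpolation=cv2.INTER_CUBIC))
```

```text
tri bar (array([ 0.47475707, -0.0657523 ,  0.04845015]), [np.float64(0.0003987396355457611), np.float64(0.0003987396355457736)])
[ 0.47527351 -0.06560986  0.046     ] [0.47958246 0.10586884 0.05      ] [0.4648786  0.06558888 0.05      ] pointer-mark 0.04268149099287778 p-b 0.1670674836133502 m-b 0.1243859926204724
tool delta [0.00254689 0.00052946 0.12411753] yaw 2.8857509397925702 [-4.41946885e-04  5.21026093e-04 -9.99999767e-01]
```

View pics/w4z.png

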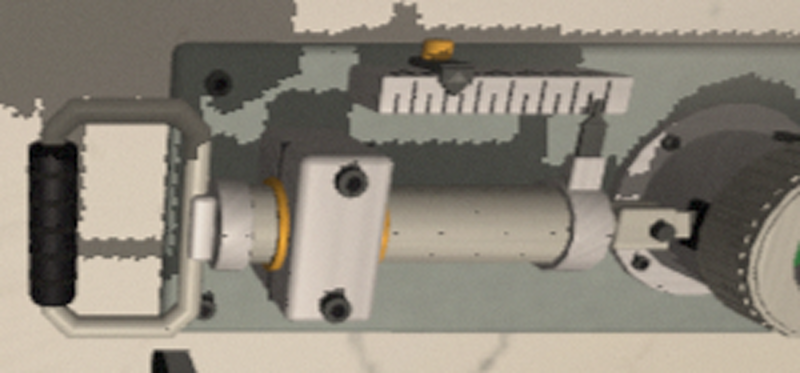

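The zoom shows the pointer tip at raw pixel (485,161) and the clip tip at (431.4,160.6), so the travel needed is about 44 mm. I descend and grip.

```bash
python3 steer.py '[[0.0025, 0.0005, 0.024, 0], [0, 0, 0.024, 0], [0, 0, 0.024, 0], [0, 0, 0.024, 0], [0, 0, 0.024, 0]]' .04
python3 steer.py '[[0, 0, 0, 0], [0, 0, 0, 0]]'
python3 steer.py '[[0, 0, 0, 0], [0, 0, 0, 0], [0, 0, 0, 0], [0, 0, 0, 0], [0, 0, 0, 0]]' .005 80
python3 - <<'E'
from h import *
snap('wrist','w5');s=manip.get_state();print(s['position'],s['contact_force'],s['width'],s['gripper_force'])
E
```

```text
clock: 8.6
position: [0.4761, -0.066, 0.0501]
ee_rot: [0.001, 0.127, 0.992, -0.0]
contact_force: [0.7, 0.6, -0.5]
width: 0.0403
gripper_force: 0.0
clock: 8.77
position: [0.4749, -0.0657, 0.0501]
ee_rot: [-0.001, 0.127, 0.992, 0.0]
contact_force: [0.3, -0.2, -0.4]
width: 0.0403
gripper_force: 0.0
clock: 9.18
position: [0.4766, -0.066, 0.0521]
ee_rot: [0.002, 0.126, 0.992, -0.0]
contact_force: [0.7, 1.6, 7.3]
width: 0.0133
gripper_force: 78.1
[ 0.47660133 -0.06604778  0.05212514] [0.85988613 0.75236251 7.61983153] 0.013111385470146182 78.08289885520935
```

```bash
python3 steer.py '[[0, -0.006, 0, 0], [0, -0.006, 0, 0], [0, -0.006, 0, 0], [0, -0.006, 0, 0], [0, -0.006, 0, 0]]'
python3 steer.py '[[0, -0.003, 0, 0], [0, 0, 0, 0], [0, 0, 0, 0]]'
python3 - <<'E'
from h import *
a=snap('wrist','w6');s=manip.get_state();print(s['position'],s['contact_force'],s['width'],s['gripper_force'],np.linalg.norm(s['position'][:2]-[.4766,-.06605]))
cv2.imwrite('pics/w6z.png',cv2.resize(a[0:300,160:560,::-1],(800,600),interpolation=cv2.INTER_CUBIC))
E
```

```text
clock: 9.65
position: [0.4694, -0.0933, 0.0521]
ee_rot: [0.002, 0.127, 0.992, 0.002]
contact_force: [2.9, 10.5, 7.6]
width: 0.0135
gripper_force: 78.4
clock: 9.9
position: [0.4687, -0.0959, 0.0521]
ee_rot: [0.002, 0.128, 0.992, 0.002]
contact_force: [2.1, 9.3, 7.4]
width: 0.0135
gripper_force: 78.5
[ 0.46871349 -0.09586601  0.05209598] [ 2.26116473 10.34215814  6.80051718] 0.013648212034247983 78.46771001815796 0.03084139133242829
```

View pics/w6z.png

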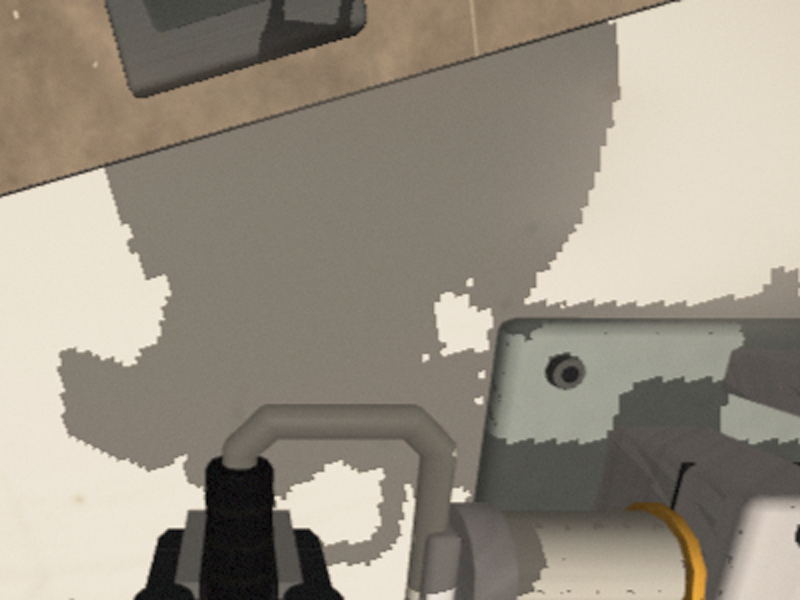

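The grip bar is held between the pads at about (240,530). The tool has travelled 30.8 mm and the 10.4 N agrees with the spring. The clip is out of the wrist camera's view here, so I pull to the estimate and check against the earlier views and the fixed cameras.

```bash
python3 steer.py '[[0, -0.0045, 0, 0], [0, -0.0045, 0, 0], [0, -0.0045, 0, 0], [0, 0, 0, 0], [0, 0, 0, 0]]'
python3 - <<'E'
from h import *
s=manip.get_state();print(s['position'],s['contact_force'],np.linalg.norm(s['position'][:2]-[.4766,-.06605]))
snap('side','si1');snap('scene','sc1')
P=[.4803,.1078,.05];M=[.4649,.0656,.05]
def tile(f,w,h,W=400,H=300):
    c=(proj(f,P)+proj(f,M))/2;x,y=int(c[0]-w/2),int(c[1]-h/2);im=cv2.imread(f'pics/{f}.png')[y:y+h,x:x+w]
    print(f,'origin',x,y,'scale',W/w,'P',proj(f,P).round(1),'M',proj(f,M).round(1));return cv2.resize(im,(W,H),interpolation=cv2.INTER_CUBIC)
a=np.vstack([np.hstack([tile('w1',64,48),tile('w2',100,75)]),np.hstack([tile('w3',80,60),tile('si1',72,54)])])
cv2.imwrite('pics/comp.png',a)
E
```

```text
clock: 10.37
position: [0.4654, -0.1083, 0.0521]
ee_rot: [0.002, 0.128, 0.992, 0.003]
contact_force: [3.1, 12.7, 7.2]
width: 0.0131
gripper_force: 78.6
[ 0.46543102 -0.10825226  0.0520769 ] [ 3.11992947 12.74635479  7.18161329] 0.043655204058873624
w1 origin 215 183 scale 6.25 P [232.7 195.3] M [262.5 219.9]
w2 origin 183 154 scale 4.0 P [230.3 169. ] M [237.5 215.6]
w3 origin 304 183 scale 5.0 P [325.7 201.7] M [362.6 225.2]
si1 origin 284 207 scale 5.555555555555555 P [315.5 241. ] M [324.7 228.2]
```

View pics/comp.png

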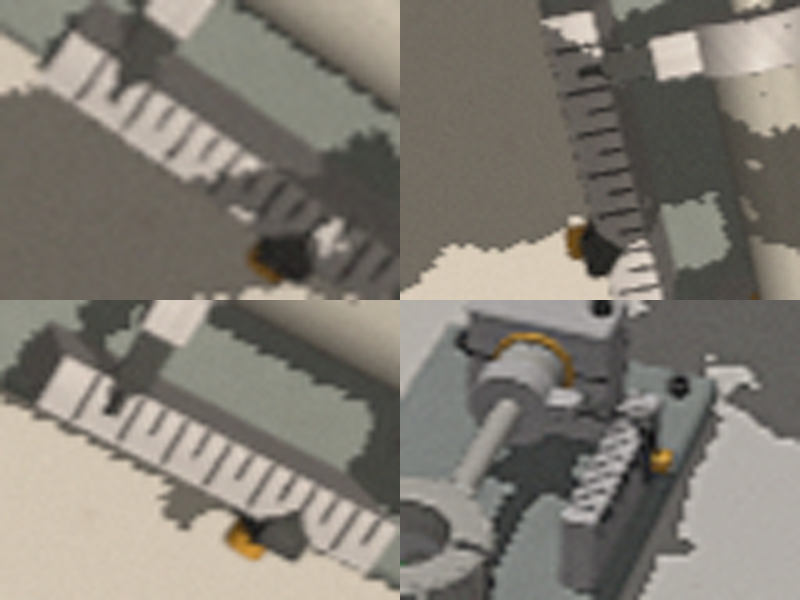

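Run:
```python
from h import *
from itertools import combinations
ax=np.array([np.cos(1.317),np.sin(1.317),0]);ay=np.array([-ax[1],ax[0],0])
p={'w1':(233.9,198.2),'w2':(229.3,171.5),'w3':(326.4,204.6),'w4':(485,161.4)}
m={'w1':(265,221.5),'w2':(238,215.3),'w3':(365,230),'w4':(431.4,160.6)}
for n,d in(('p',p),('m',m)):
  t,e=tri(*[(f,*q) for f,q in d.items()]);print(n,t,np.round(e,4),t@ax,t@ay)
for f in p:
  for h in(.046,.05):
    a=atz(f,*p[f],h);b=atz(f,*m[f],h);print(f,h,'dx',round((a-b)@ax,4),'dy',round((a-b)@ay,4))
P=atz('w4',*p['w4'],.05)-.04366*ax; M=atz('w4',*m['w4'],.05);print('expected now si1',proj('si1',P),proj('si1',M))
```

```text
p [0.47768561 0.10639684 0.05076569] [0.001  0.0009 0.0002 0.0015] 0.2229260804251919 -0.43566936180126614
m [0.46437755 0.06402836 0.05313384] [0.0018 0.0029 0.0028 0.0002] 0.17857342251334954 -0.433425508795608
w1 0.046 dx 0.0458 dy -0.0022
w1 0.05 dx 0.0453 dy -0.0022
w2 0.046 dx 0.0431 dy -0.0024
w2 0.05 dx 0.0425 dy -0.0024
w3 0.046 dx 0.0483 dy -0.0054
w3 0.05 dx 0.0476 dy -0.0053
w4 0.046 dx 0.0448 dy -0.0008
w4 0.05 dx 0.044 dy -0.0008
expected now si1 [324.16543853 228.21465744] [324.60032095 228.18946682]
```

```bash
python3 steer.py '[[0, -0.0008, 0, 0], [0, 0, 0, 0], [0, 0, 0, 0]]'
python3 - <<'E'
from h import *
snap('wrist','w7');s=manip.get_state();print(s['position'],s['contact_force'],s['gripper_force'],s['clock'],np.linalg.norm(s['position'][:2]-[.4766,-.06605]))
a=cv2.imread('pics/w5.png',0);b=cv2.imread('pics/w7.png',0)
# stirrup: region cols 260..400 rows 195..300
t=a[200:235,258:300];r=cv2.matchTemplate(b[180:260,230:330],t,cv2.TM_CCOEFF_NORMED);print(cv2.minMaxLoc(r)[1],np.array(cv2.minMaxLoc(r)[3])-[28,20])
E
```

```text
clock: 10.72
position: [0.4653, -0.1087, 0.0521]
ee_rot: [0.002, 0.128, 0.992, 0.003]
contact_force: [3.6, 12.3, 7.5]
width: 0.0137
gripper_force: 78.6
[ 0.4653169  -0.10874438  0.05206443] [ 3.63326681 13.25818303  6.97453628] 78.55353713035583 10.7667 0.04416014351617226
0.9933617115020752 [0 0]
```

```bash
python3 -c "
from rig import manip
print(manip.sign_off())"
```

```text
the job is handed in; nothing more can be done
None
```

The ring lid is screwed home against its stop. The handle is drawn about 44 mm and held there against the spring, level with the clip to about 1–2 mm by my measurements (the clip was out of wrist view at the end), and the job is handed in; sign-off returned no verdict.

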